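Flag the flask left open in the fume hood

ROBOT

A 6-joint arm with a two-finger parallel gripper is mounted at the origin on the work surface. World frame = base frame: x ahead of the robot, y to its left, z up, the work surface at z = 0. Lengths are in m, angles in rad, forces in N, time in s.
With the tool pointing down it reaches from about 0.4 to 0.825 m from the base axis. Payload 7 kg.
Tool frame: the origin (TCP) lies midway between the tips of the shut fingers; the grasp point (between the pads) lies 19 mm behind it (bot.hold_point_z is the z of the grasp point in the tool frame, in m); z points along the fingers, y is the line along which they close (so a half turn about z gives the same grasp; the last joint's range is limited). The gripper opens to 88 mm and grips with 3 to 60 N. Pads are 19 mm wide; open, the fingers measure 130 mm over their backs; the gripper's body (78 mm by 193 mm) begins 47 mm behind the grasp point.
Start: joints at [-0.848, 0.359, 0.012, 0, -1.224, -0.288], TCP at [0.284, -0.612, 0.227] pointing down, gripper open.
Joint ranges: [-3.07, 3.07], [-1.43, 2.12], [-1.02, 1.25], [-3.03, 1.67], [-3.05, -0], [-3.03, 3.03]. Speed limits (rad/s): [2.39, 2.39, 3.01, 3.14, 3.14, 3.14].

INTERFACE

Orientations are given as [roll, pitch, yaw] about the fixed x, y, z axes, in that order (R = Rz(yaw) Ry(pitch) Rx(roll)).
In Python, from rig import bot gives the robot as it stands.
- The arm moves only by the tool move_arm, never from a script. Its argument "moves" is a list of rows, each a list of 5 numbers: the shift along the tool's x, y, z in mm, then the turn about the tool's z in degrees, then the opening in per cent of the stroke, from 0 (shut) to 100 (fully open). A call has 1 to 10 rows; each row is the pose to reach, as a shift and turn from the pose commanded when the call began, along the tool's axes at that moment; what a row does not reach only later rows make up. A row lasts 1/8 s, in which the tool goes at most 62.5 mm and 10.7 degrees, less where a joint would pass 70% of its speed; a pose out of reach is approached as far as the arm can. A call with a gripper value outside its range is refused whole. The fingers move at their own pace and stop on an object; the grip force is fixed at half the most. Time passes only in rows, so rows that repeat a pose let the fingers close. It gives the time, the measured TCP pose, the force, the opening and the grip force at its end, in the units of the state.
- bot.get_state(): the state, without advancing time (a new reading comes with each control period).
- bot.grab_frame(name): name is "side" or "top" or "wrist"; returns a dict with "image" (400x640x3 uint8, blue, green, red), "camera_matrix" (3x3 intrinsics, pixels), "k1" (the pictures are not rectified: a ray, as slopes to the right and down, at radius r is drawn at 1 + k1 r^2 times it, then the intrinsics apply), "pose" (4x4, takes a point from camera to world coordinates). Camera axes: x right, y up, looking along -z (the intrinsics and any distortion apply to the point x, -y, -z); pixel columns grow to the right and rows downward; lengths in m; the calibration is good to about 2 mm. A picture is of the moment at which its call begins. There is no depth.
- bot.sign_off(): hands the job in; it is judged then, once.
The state is a dict: "clock": time; "joint_pos": joint angles; "qd": joint speeds; "joint_efforts": joint torques, N m; "eef_pos": TCP position; "tcp_rot": TCP orientation; "contact_force": force on the tool from outside, world axes, zero at the start; "ft_torque": the same for the moment, N m; "gripper_width": finger opening in m; "finger_force": force on a finger pad.
Only numpy, scipy, OpenCV 4.12 (cv2) and the standard library are available. Lean on these libraries where they do the work, as an engineer would, in place of code of your own. Each camera call takes 0.05 s, during which the arm holds its last target. There are 200 camera calls.

TASK

One of the two conical flasks in the hood has been left open: press the button of the hotplate it stands on fully down and let it go, to switch that plate off. Then show it to your colleague: point from above at the open flask's mouth with the fingertips 2 to 3 cm over it, for two seconds, and after that point in the same way, for two seconds, at the larger of the two stoppers on the bench, which belongs in it. Do not touch or pick up the flasks or stoppers, leave the other hotplate's button alone and do not disturb anything else.

Things in the scene. Friction and masses are not known exactly. Their poses are not given: they have to be found in the camera images.
- hotplate_1: Stirring hotplate, grey, fixed to the bench: body 200 (x) by 150 (y) by 65 mm high, a white plate 145 by 148 mm behind whose top is 95 mm above the bench, and in front (-x side) a control ledge 65 mm above the bench with one round push button in its middle. Origin: centre of its underside; x points from the ledge to the back, z up. This is the one that carries the open flask; it may stand left or right.
- hotplate_2: Stirring hotplate, grey, fixed to the bench: body 200 (x) by 150 (y) by 65 mm high, a white plate 145 by 148 mm behind whose top is 95 mm above the bench, and in front (-x side) a control ledge 65 mm above the bench with one round push button in its middle. Origin: centre of its underside; x points from the ledge to the back, z up. This is the one that carries the stoppered flask.
- button_1_top (a point): Centre of the top of the round push button (26 mm across) on the ledge of the hotplate with the open flask, 73 mm in front of that hotplate's origin; pressed straight down. The fingertips must stand 100 mm in front of the flask on the plate: keep the gripper's long side crosswise (along the ledge).
- button_2_top (a point): Centre of the top of the round push button (26 mm across) on the ledge of the hotplate with the stoppered flask, 73 mm in front of that hotplate's origin; pressed straight down. The fingertips must stand 100 mm in front of the flask on the plate: keep the gripper's long side crosswise (along the ledge).
- button_1 (a joint): Travel of the push button of the hotplate with the open flask: 0 released, 0.006 m fully down; a spring (about 5 N fully down) brings it back.
- button_2 (a joint): Travel of the push button of the hotplate with the stoppered flask: 0 released, 0.006 m fully down; a spring (about 5 N fully down) brings it back.
- flask_open: Conical glass flask, 85 mm across at the base, 38 mm at the mouth, 145 mm high, loose, standing on the white plate of hotplate_1. Origin: centre of its underside, z up. It has no stopper: its mouth is open.
- flask_open_mouth (a point): Centre of the open flask's mouth, level with its rim, 240 mm above the bench.
- flask_closed: Conical glass flask, 85 mm across at the base, 38 mm at the mouth, 145 mm high, loose, standing on the white plate of hotplate_2. Origin: centre of its underside, z up. A tan rubber stopper sits in its mouth; the whole is 165 mm high.
- stopper_large: Tan rubber tapered stopper standing loose on the bench on its wide end, 38 mm across and 34 mm high: the one that belongs in the open flask. Origin: centre of its underside, z up. It stands left or right in front of the hotplates.
- stopper_large_top (a point): Centre of the top of the larger stopper, 34 mm above the bench.
- stopper_small: Tan rubber tapered stopper standing loose on the bench on its wide end, 23 mm across and 20 mm high. Origin: centre of its underside, z up. A bystander, on the other side from the larger one.
- beaker: Bystander: loose glass beaker 100 mm across, 125 mm high, with two orange-capped tubes in it (150 mm high in all). Origin: centre of its underside.
- spatula: Bystander: loose thin steel lab spatula 147 mm long, 4 mm thick, lying on the bench in front of the hotplates. Origin: middle of its underside, x along it.
- tube_standing: Bystander: loose clear tube with an orange cap, 34 mm across, 113 mm high, standing on the bench. Origin: centre of its underside.
Mind the look-alikes: they are no part of the job. What is shaped like the flask_open but green, purple or turquoise is not meant.

How it is judged:
On the way, in this order (a step that is already met when the one before it is completed fails the run):
1. the button of the hotplate under the open flask is pressed at least 4.5 mm down (value of joint button_1 above 0.0045 m), for 0.05 s.
2. then, with that button released, the fingertips point at the open flask's mouth: grasp point within 25 mm sideways and 19 to 75 mm above the rim, for 1.5 s (value of joint button_1 below 0.002 m and horizontal distance between the grasp point and flask_open_mouth below 0.025 m and z of the grasp point in the frame of flask_open_mouth between 0.019 and 0.075 m), for 1.5 s.
3. then they point at the larger stopper: grasp point within 25 mm sideways and 19 to 75 mm above its top, for 1.5 s (horizontal distance between the grasp point and stopper_large_top below 0.025 m and z of the grasp point in the frame of stopper_large_top between 0.019 and 0.075 m), for 1.5 s.
At the end, for the whole second after the job is handed in: Both buttons are released (under 2 mm down); both flasks and both stoppers are upright (within 0.1 rad), at rest and within 8 mm of where they started; the beaker, spatula and tube are within 20 mm of where they started (value of joint each of button_1, button_2 below 0.002 m and distance of each of flask_open, flask_closed, stopper_large, stopper_small from where it was at the start of the episode below 0.008 m and angle between each of flask_open, flask_closed, stopper_large, stopper_small's own z axis and vertical below 0.1 rad and linear speed of each of flask_open, flask_closed, stopper_large, stopper_small below 0.02 m/s and distance of each of beaker, spatula, tube_standing from where it was at the start of the episode below 0.02 m); the robot touches nothing.
It fails at once if the button of the hotplate with the stoppered flask is pressed (value of joint button_2 above 0.002 m).
It fails at once if a flask or stopper is touched by the robot (contact force between any of the fingers, the arm and flask_open above 0.4 N or contact force between any of the fingers, the arm and flask_closed above 0.4 N or contact force between any of the fingers, the arm and stopper_large above 0.4 N or contact force between any of the fingers, the arm and stopper_small above 0.4 N).
It fails at once if a flask or stopper is lifted or displaced by more than 15 mm (distance of any of flask_open, flask_closed, stopper_large, stopper_small from where it was at the start of the episode above 0.015 m).
It fails at once if the beaker, spatula or standing tube is displaced by more than 20 mm (distance of any of beaker, spatula, tube_standing from where it was at the start of the episode above 0.02 m).
It also fails if it takes over 58 s, if anything falls off the work surface, if the arm or the gripper's body presses on something with over 40 N, if the wrist force passes 120 N, or if a joint passes its speed limit or range.

## Working session

There is one attempt and no reset: what is moved stays moved. The work goes in short steps, Python scripts to look and compute and a tool call to move; the robot and the scene stay as the last step left them, time stands still between calls to the robot, and variables do not carry over. Pictures are saved under pics/ and viewed, at most 10 in all, crops included, and the job is handed in when it is done.

Besides the shell and the picture viewer there is one more tool, called after "Request:" as name(argument=value, ...) on one line, values as JSON. move_arm: Moves the arm, as the interface text tells. Its arguments: {"type":"object","properties":{"moves":{"type":"array","items":{"type":"array","items":{"type":"number"}}}},"required":["moves"]}

```bash
mkdir -p pics; cat > h.py <<'E'
import numpy as np, cv2
from rig import bot
def ray(f,u,v):
    K=f["camera_matrix"];k=f["k1"]
    k=float(np.ravel(k)[0])
    p=cv2.undistortPoints(np.array([[[u,v]]],float),K,np.array([k,0,0,0.]))[0,0]
    P=np.array(f["pose"]);d=P[:3,:3]@np.array([p[0],-p[1],-1]);return P[:3,3],d
def onz(f,u,v,z):
    o,d=ray(f,u,v);return o+d*(z-o[2])/d[2]
E
python3 - <<'E'
from h import *
import pickle
F={n:bot.grab_frame(n) for n in("top","side")}
pickle.dump(F,open("F.pkl","wb"))
for n,f in F.items():
    cv2.imwrite(f"pics/{n}.png",f["image"]);print(n,np.round(f["pose"],3).tolist(),f["k1"],f["camera_matrix"].tolist())
s=bot.get_state();print(s["eef_pos"],s["tcp_rot"],s["clock"])
E
```

```text
top [[-0.002, 0.997, -0.084, 0.5], [-1.0, -0.003, -0.009, 0.013], [-0.009, 0.083, 0.996, 1.291], [0.0, 0.0, 0.0, 1.0]] -0.019010375860935673 [[418.80582992984137, 0.0, 320.6069869431721], [0.0, 418.80582992984137, 200.51657742221073], [0.0, 0.0, 1.0]]
side [[-0.977, 0.125, -0.175, 0.354], [-0.214, -0.629, 0.747, 1.159], [-0.017, 0.767, 0.641, 1.123], [0.0, 0.0, 0.0, 1.0]] -0.019265425905047477 [[517.8229575587607, 0.0, 317.01026141493264], [0.0, 517.8229575587607, 196.4461686522192], [0.0, 0.0, 1.0]]
[ 0.28411534 -0.61180485  0.22569133] [ 3.14005669e+00 -1.57656456e-04 -2.70687549e+00] 0.1
```

View pics/top.png

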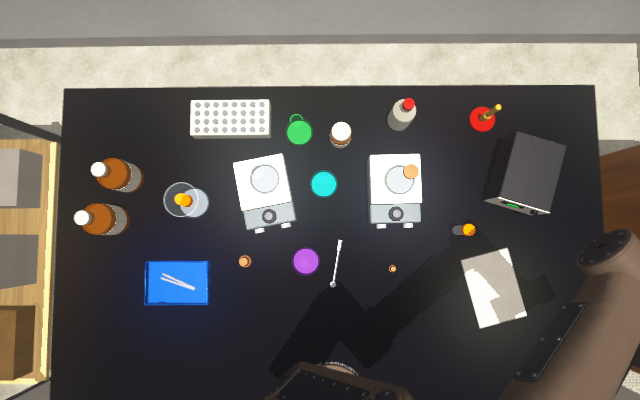

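View pics/side.png

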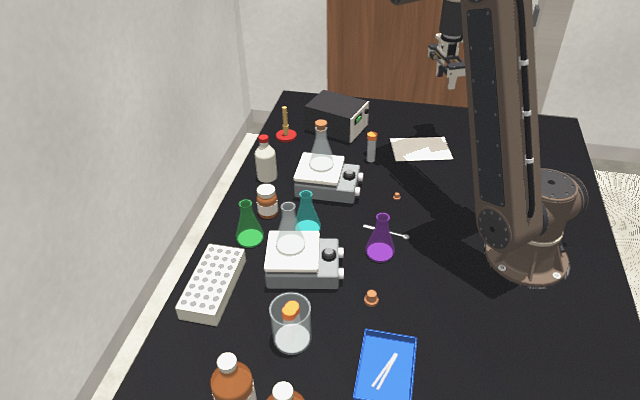

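Top view: hotplates are at (264,190) on the left and (396,190) on the right, with buttons at (268,216) and (396,213). Stoppers are at (245,261) and (392,268). In the side view the left plate's flask, mouth near (288,206), looks open. The right one has a tan stopper at (321,125). I'll confirm this in a crop.

```bash
python3 - <<'E'
from h import *
import pickle
F=pickle.load(open("F.pkl","rb"));t=F["top"]["image"];s=F["side"]["image"]
a=cv2.resize(t[150:275,225:325],None,fx=4,fy=4,interpolation=cv2.INTER_CUBIC)
b=cv2.resize(s[110:235,250:350],None,fx=4,fy=4,interpolation=cv2.INTER_CUBIC)
cv2.imwrite("pics/crop.png",np.hstack([a,b]))
f=F["top"]
hsv=cv2.cvtColor(t,cv2.COLOR_BGR2HSV)
m=cv2.inRange(hsv,(5,60,90),(18,200,255))
n,_,st,c=cv2.connectedComponentsWithStats(m)
for i in range(1,n):
    if st[i,4]>15 and c[i,1]>225: print(st[i],c[i],onz(f,*c[i],0.03))
for n_,p,z in(("button1",(268.5,216),.073),("button2",(396.5,213.5),.073),("purple",(306,262),.07),("turq",(324,184),.07)): print(n_,onz(f,*p,z))
fs=F["side"];print("mouth side",onz(fs,288,206,.24),"closed",onz(fs,321,124,.26))
print("spat",onz(f,339,241,0),onz(f,333,285,0),"beaker",onz(f,185,200,.1),"tube",onz(f,468,230,.11))
E
```

```text
[   0  138   51  245 4907] [ 23.74709599 277.50132464] [0.37509565 0.92303191 0.03      ]
[ 52 231   3  17  31] [ 53.29032258 239.41935484] [0.48987967 0.83710945 0.03      ]
[ 538  233  102  167 7509] [606.11879078 335.05619923] [ 0.20413065 -0.81845319  0.03      ]
[ 49 249   6  51 119] [ 51.54621849 276.06722689] [0.37965485 0.83719452 0.03      ]
[238 255  14  13 134] [244.62686567 260.8358209 ] [0.42547606 0.25218368 0.03      ]
[389 265   7   8  42] [391.9047619  268.23809524] [ 0.4027496  -0.18753778  0.03      ]
[ 49 301   3  17  39] [ 49.94871795 309.92307692] [0.27904727 0.83744839 0.03      ]
[ 48 324   4  15  33] [ 49.21212121 330.27272727] [0.21910114 0.83701726 0.03      ]
[ 48 340   3  11  23] [ 48.95652174 345.        ] [0.17595501 0.83590829 0.03      ]
[325 365  29  10 117] [338.78632479 368.5982906 ] [ 0.11148207 -0.02768962  0.03      ]
button1 [0.55750913 0.17586066 0.073     ]
button2 [ 0.56367634 -0.19658224  0.073     ]
purple [0.42426463 0.06667035 0.07      ]
turq [0.65112758 0.01390988 0.07      ]
mouth side [0.66108081 0.182984   0.24      ] closed [ 0.65320054 -0.19305819  0.26      ]
spat [ 0.48360447 -0.03149149  0.        ] [ 0.35030996 -0.01245221  0.        ] beaker [0.60276526 0.4125818  0.1       ] tube [ 0.5146743 -0.3903865  0.11     ]
```

View pics/crop.png

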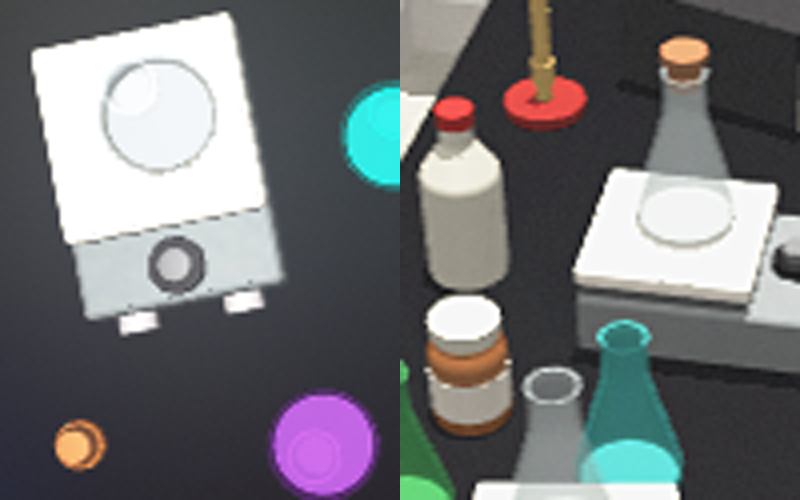

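The left flask (side view mouth at (288,206)) has an open glass rim, while the right one carries a tan stopper. So the left hotplate's button at about (269,216) in the top view is the one to press. Stopper candidates: (245,261), 14 px wide, and (392,268), 7 px wide. The first is the larger.

```bash
python3 - <<'E'
from h import *
import pickle
F=pickle.load(open("F.pkl","rb"))
t,s=F["top"],F["side"]
def tri(a,b):
    o,d=ray(t,*a);p,e=ray(s,*b)
    x=np.linalg.lstsq(np.c_[d,-e],p-o,rcond=None)[0];return (o+d*x[0]),(p+e*x[1])
print("mouth",tri((257.8,172),(288,206.2)),onz(t,257.8,172,.24))
print("button",tri((269,216),(329,253)),onz(t,269,216,.078))
print("stop top",onz(t,244,260.5,.034),onz(s,371.5,292,.034))
B=onz(t,269,216,.075);st=bot.get_state();y=st["tcp_rot"][2]
for n,p in(("button",B),("stopper",[.425,.253,.06])):
    d=np.array(p)-st["eef_pos"];print(n,d@[np.cos(y),np.sin(y),0]*1000,d@[np.sin(y),-np.cos(y),0]*1000,-d[2]*1000)
E
```

```text
mouth (array([0.66164567, 0.18188905, 0.238319  ]), array([0.66147159, 0.18186236, 0.23828801])) [0.66138779 0.1816194  0.24      ]
button (array([0.55732125, 0.17388394, 0.07690795]), array([0.55440898, 0.17349275, 0.0767191 ])) [0.55726987 0.17373926 0.078     ]
stop top [0.42670921 0.25331229 0.034     ] [0.42245264 0.25210445 0.034     ]
button -578.8785770600192 597.7409620963505 150.6913342655202
stopper -491.9967906807245 725.0345281813541 165.69133426552017
```

Request:
move_arm(moves=[[0,0,-60,0,0],[0,0,-120,0,0],[-40,45,-120,4,0],[-80,90,-120,8,0],[-120,135,-120,13,0],[-160,180,-120,13,0],[-200,220,-120,13,0],[-240,260,-120,13,0],[-280,300,-120,13,0],[-280,300,-120,13,0]])

```text
clock: 1.35
eef_pos: [0.4128, -0.219, 0.3466]
tcp_rot: [3.141, 0.001, -2.928]
contact_force: [-0.2, -0.4, 0.7]
gripper_width: 0.0004
finger_force: 0.0
```

```bash
cat > d.py <<'E'
from h import *
import sys
s=bot.get_state();y=s["tcp_rot"][2];print(s["eef_pos"],np.degrees(s["tcp_rot"]),s["clock"],s["contact_force"],s["gripper_width"],np.round(s["joint_pos"],2))
for n,p in(("button",[.557,.174,.10]),("mouth",[.6615,.182,.265]),("stopper",[.425,.253,.06])):
    d=np.array(p)-s["eef_pos"];print(n,np.round(1000*np.array([d@[np.cos(y),np.sin(y),0],d@[np.sin(y),-np.cos(y),0],-d[2]])))
E
python3 d.py
```

```text
[ 0.41282786 -0.21904375  0.34658179] [ 1.79975366e+02  3.88934603e-02 -1.67785383e+02] 1.35 [-0.22895593 -0.41954539  0.68749717] 0.00042814081450585234 [-0.07 -0.05 -0.21 -0.   -1.41 -1.29]
button [-224.  354.  247.]
mouth [-328.  339.   82.]
stopper [-112.  459.  287.]
```

Request:
move_arm(moves=[[-30,50,0,0,0],[-60,100,0,0,0],[-90,150,0,0,0],[-130,200,0,0,0],[-160,250,0,0,0],[-190,300,0,0,0],[-224,354,0,0,0],[-224,354,60,0,0],[-224,354,120,0,0],[-224,354,120,0,0]])

```text
clock: 2.6
eef_pos: [0.5555, 0.1684, 0.2219]
tcp_rot: [-3.138, -0.01, -2.935]
contact_force: [0.1, -0.2, 1.0]
gripper_width: 0.0005
finger_force: 0.0
```

```bash
python3 d.py; python3 - <<'E'
from h import *
f=bot.grab_frame("wrist");import pickle;pickle.dump(f,open("W.pkl","wb"));cv2.imwrite("pics/w1.png",f["image"])
P=np.array(f["pose"]);K=f["camera_matrix"]
for p in([.557,.174,.077],[.6615,.182,.24]):
    c=np.linalg.inv(P)@[*p,1];print(K@[c[0]/-c[2],c[1]/c[2],1], c[2])
E
```

```text
[0.55546916 0.16842509 0.22192788] [-179.81870649   -0.54710657 -168.14129364] 2.6 [ 0.07033036 -0.19457323  0.99085054] 0.0005083628225736395 [ 0.63  0.21 -0.2  -0.   -1.17 -1.99]
button [ -3.   5. 122.]
mouth [-107.   -9.  -43.]
stopper [110. 110. 162.]
[324.49758036 195.7120158    1.        ] -0.3141435566192051
[303.07489207 453.53799467   1.        ] -0.18795280169616024
```

View pics/w1.png

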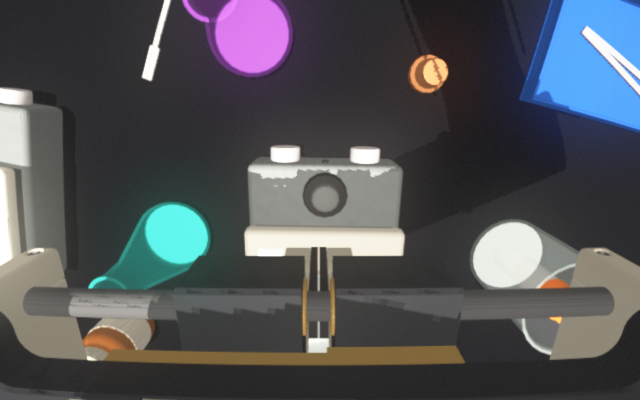

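The wrist view shows the button at (324,194), within 2 px of where my estimate projects. The gripper lies along the ledge. Descending.

Request:
move_arm(moves=[[0,0,0,0,0],[0,0,0,0,0],[0,0,30,0,0],[0,0,60,0,0],[0,0,90,0,0],[0,0,120,0,0],[0,0,130,0,0],[0,0,130,0,0],[0,0,130,0,0]])

```text
clock: 3.78
eef_pos: [0.559, 0.171, 0.0982]
tcp_rot: [3.141, 0.002, -2.933]
contact_force: [-0.3, 0.0, 1.5]
gripper_width: 0.0006
finger_force: 0.0
```

```bash
python3 d.py
```

```text
[0.55896316 0.17098603 0.0981973 ] [ 1.79959167e+02  1.37216786e-01 -1.68073249e+02] 3.775 [-0.32676421  0.0187864   1.53820666] 0.000583380295291841 [ 0.63  0.32 -0.36  0.   -0.88 -1.99]
button [ 1.  3. -2.]
mouth [-103.  -10. -167.]
stopper [114. 108.  38.]
```

Request:
move_arm(moves=[[1,3,4,0,0],[1,3,8,0,0],[1,3,12,0,0],[1,3,16,0,0],[1,3,20,0,0],[1,3,20,0,0],[1,3,20,0,0]])

```text
clock: 4.65
eef_pos: [0.5567, 0.1735, 0.0807]
tcp_rot: [-3.142, 0.002, -2.932]
contact_force: [-14.1, -0.7, 37.4]
gripper_width: 0.0007
finger_force: 18.7
```

```bash
python3 d.py|head -1; python3 - <<'E'
from h import *
s=bot.grab_frame("side")["image"];w=bot.grab_frame("wrist")["image"]
a=cv2.resize(s[190:300,250:370],(480,440),interpolation=cv2.INTER_CUBIC)
b=cv2.resize(w[100:400,220:420],(293,440),interpolation=cv2.INTER_CUBIC)
cv2.imwrite("pics/c2.png",np.hstack([a,b]))
E
```

```text
[0.55671921 0.17346395 0.08067993] [-1.79997554e+02  1.31447055e-01 -1.67993725e+02] 4.65 [-14.14755898  -0.66001195  37.4005457 ] 0.0006917203379727818 [ 0.64  0.34 -0.38  0.   -0.85 -2.  ]
```

View pics/c2.png

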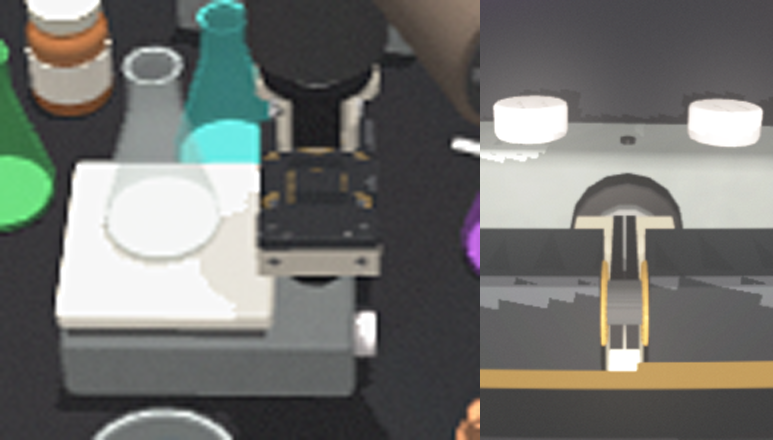

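The fingers sit on the button, and the force is high at z = 81 mm. I'll lift off and press again in fine steps to read the force profile: spring, then stop.

Request:
move_arm(moves=[[0,0,-12,0,0],[0,0,-12,0,0],[0,0,-12,0,0],[0,0,-12,0,0]])

```text
clock: 5.25
eef_pos: [0.556, 0.1728, 0.0877]
tcp_rot: [-3.141, -0.001, -2.934]
contact_force: [0.3, 0.3, -0.1]
gripper_width: 0.0004
finger_force: 0.0
```

Request:
move_arm(moves=[[0,0,2,0,0],[0,0,3,0,0],[0,0,3,0,0],[0,0,3,0,0]])

```text
clock: 5.75
eef_pos: [0.5562, 0.173, 0.0855]
tcp_rot: [-3.141, -0.0, -2.934]
contact_force: [-1.8, -1.4, 2.1]
gripper_width: 0.0004
finger_force: 1.2
```

Request:
move_arm(moves=[[0,0,2,0,0],[0,0,2,0,0],[0,0,2,0,0]])

```text
clock: 6.12
eef_pos: [0.5563, 0.1731, 0.0836]
tcp_rot: [-3.141, -0.0, -2.934]
contact_force: [-1.8, -2.6, 2.8]
gripper_width: 0.0004
finger_force: 1.7
```

Request:
move_arm(moves=[[0,0,2,0,0],[0,0,2,0,0],[0,0,2,0,0]])

```text
clock: 6.5
eef_pos: [0.5564, 0.1731, 0.0816]
tcp_rot: [-3.142, -0.0, -2.934]
contact_force: [-2.2, -1.6, 4.6]
gripper_width: 0.0006
finger_force: 2.3
```

Request:
move_arm(moves=[[0,0,2,0,0],[0,0,2,0,0],[0,0,2,0,0]])

```text
clock: 6.88
eef_pos: [0.5565, 0.1731, 0.0811]
tcp_rot: [-3.141, 0.001, -2.933]
contact_force: [-7.0, -2.5, 16.9]
gripper_width: 0.0003
finger_force: 8.5
```

The force rises like a spring to about 5 N, then hits a hard stop at z = 81 mm, so the button is fully down. Releasing and raising.

Request:
move_arm(moves=[[0,0,-40,0,0],[0,0,-80,0,0],[0,0,-120,0,0],[0,0,-160,0,0],[0,0,-200,0,0],[0,0,-220,0,0],[0,0,-220,0,0],[0,0,-220,0,0]])

```text
clock: 7.88
eef_pos: [0.5561, 0.1734, 0.2984]
tcp_rot: [3.141, -0.001, -2.934]
contact_force: [0.1, 0.5, -0.3]
gripper_width: 0.0007
finger_force: 0.0
```

```bash
python3 d.py
```

```text
[0.55606275 0.17340215 0.29838374] [ 1.79984080e+02 -6.28225514e-02 -1.68086631e+02] 7.875 [ 0.05293717  0.5190299  -0.29457117] 0.0007210410995094935 [ 0.64  0.17 -0.08 -0.   -1.32 -2.  ]
button [ -1.   0. 198.]
mouth [-105.  -13.   33.]
stopper [112. 105. 238.]
```

Request:
move_arm(moves=[[-30,-4,0,0,0],[-60,-8,0,0,0],[-90,-11,0,0,0],[-105,-13,0,0,0],[-105,-13,0,0,0],[-105,-13,10,0,0],[-105,-13,20,0,0],[-105,-13,32,0,0],[-105,-13,32,0,0],[-105,-13,32,0,0]])

```text
clock: 9.12
eef_pos: [0.6619, 0.1821, 0.2679]
tcp_rot: [-3.141, 0.0, -2.934]
contact_force: [0.5, 0.4, 0.0]
gripper_width: 0.0005
finger_force: 0.0
```

```bash
python3 d.py;python3 - <<'E'
from h import *
s=bot.grab_frame("side")["image"];w=bot.grab_frame("wrist")["image"]
a=cv2.resize(s[130:300,230:370],(362,440),interpolation=cv2.INTER_CUBIC)
b=cv2.resize(w[100:400,170:470],(430,430));b=cv2.copyMakeBorder(b,0,10,0,0,0)
cv2.imwrite("pics/c3.png",np.hstack([a,b]))
E
```

```text
[0.66186891 0.18213167 0.26787766] [-1.79991933e+02  2.24217871e-02 -1.68080588e+02] 9.125 [0.53053762 0.36052312 0.02521353] 0.0005146757887459365 [ 0.55  0.36  0.1   0.   -1.32 -1.91]
button [104.  14. 168.]
mouth [ 0. -0.  3.]
stopper [217. 118. 208.]
```

View pics/c3.png

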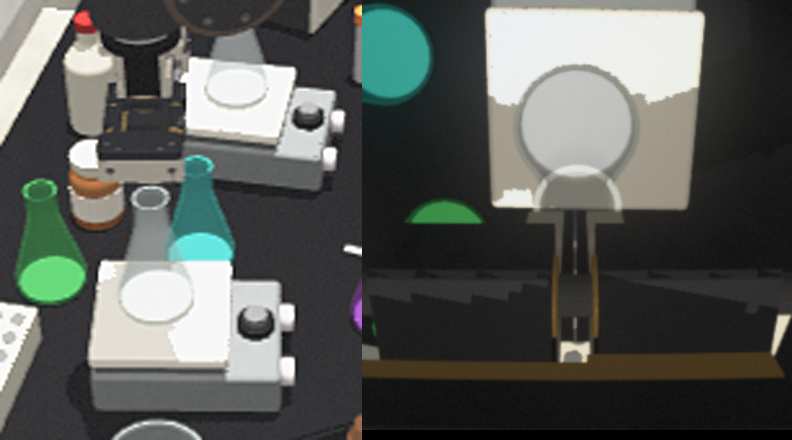

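The fingertips stand just above the open mouth (wrist crop: rim arc at (578,200), fingers at x=575), and the button is up again. Holding for about 2.5 s, then going up.

Request:
move_arm(moves=[[0,0,2,0,0],[0,0,2,0,0],[0,0,2,0,0],[0,0,2,0,0],[0,0,2,0,0],[0,0,2,0,0],[0,0,2,0,0],[0,0,2,0,0],[0,0,2,0,0],[0,0,2,0,0]])

```text
clock: 10.48
eef_pos: [0.6618, 0.1821, 0.2656]
tcp_rot: [-3.142, 0.0, -2.934]
contact_force: [0.0, -0.7, 0.5]
gripper_width: 0.0003
finger_force: 0.0
```

Request:
move_arm(moves=[[0,0,0,0,0],[0,0,0,0,0],[0,0,0,0,0],[0,0,0,0,0],[0,0,0,0,0],[0,0,0,0,0],[0,0,0,0,0],[0,0,0,0,0],[0,0,0,0,0],[0,0,0,0,0]])

```text
clock: 11.72
eef_pos: [0.6618, 0.1822, 0.2656]
tcp_rot: [3.142, 0.0, -2.934]
contact_force: [0.5, -0.2, -0.5]
gripper_width: 0.0005
finger_force: 0.0
```

Request:
move_arm(moves=[[0,0,-30,0,0],[0,0,-50,0,0],[40,20,-50,0,0],[80,40,-50,0,0],[120,60,-50,0,0],[160,80,-50,0,0],[200,105,-50,0,0],[217,118,-50,0,0],[217,118,-50,0,0],[217,118,-50,0,0]])

```text
clock: 12.98
eef_pos: [0.4255, 0.2528, 0.3157]
tcp_rot: [3.142, 0.0, -2.933]
contact_force: [1.0, -0.3, -0.2]
gripper_width: 0.0006
finger_force: 0.0
```

Request:
move_arm(moves=[[0,0,40,0,0],[0,0,80,0,0],[0,0,120,0,0],[0,0,140,0,0],[0,0,140,0,0],[0,0,140,0,0]])

```text
clock: 13.72
eef_pos: [0.4261, 0.253, 0.1763]
tcp_rot: [3.141, 0.001, -2.934]
contact_force: [0.2, 0.5, 1.1]
gripper_width: 0.0005
finger_force: 0.0
```

```bash
python3 d.py;python3 - <<'E'
from h import *
f=bot.grab_frame("wrist");cv2.imwrite("pics/w4.png",f["image"])
P=np.array(f["pose"]);K=f["camera_matrix"]
for p in([.425,.253,.034],[.425,.253,0]):
    c=np.linalg.inv(P)@[*p,1];print(K@[c[0]/-c[2],c[1]/c[2],1])
E
```

```text
[0.42606458 0.25297766 0.17630724] [ 1.79993040e+02  4.40513939e-02 -1.68120219e+02] 13.725 [0.18018715 0.47917592 1.13668635] 0.0005376344730322103 [ 0.93  0.1  -0.45  0.   -1.02 -2.3 ]
button [-112. -104.   76.]
mouth [-216. -118.  -89.]
stopper [  1.   0. 116.]
[318.69417341 191.03704953   1.        ]
[318.64513088 182.37441041   1.        ]
```

View pics/w4.png

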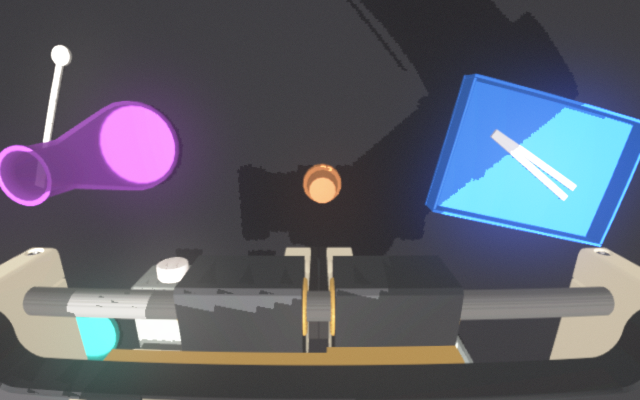

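The stopper's top is at (322,190), against a predicted (319,191), so it is on target. The purple flask and the tray are well clear. Descending and holding.

Request:
move_arm(moves=[[0,1,30,0,0],[0,1,60,0,0],[0,1,90,0,0],[0,1,105,0,0],[0,1,114,0,0],[0,1,114,0,0],[0,1,114,0,0],[0,1,114,0,0],[0,1,114,0,0],[0,1,114,0,0]])

```text
clock: 15.02
eef_pos: [0.425, 0.2539, 0.0618]
tcp_rot: [3.141, 0.0, -2.934]
contact_force: [-0.3, -0.2, -0.3]
gripper_width: 0.0003
finger_force: 0.0
```

Request:
move_arm(moves=[[0,0,0,0,0],[0,0,0,0,0],[0,0,0,0,0],[0,0,0,0,0],[0,0,0,0,0],[0,0,0,0,0],[0,0,0,0,0],[0,0,0,0,0],[0,0,0,0,0],[0,0,0,0,0]])

```text
clock: 16.27
eef_pos: [0.4249, 0.2538, 0.0616]
tcp_rot: [3.142, 0.0, -2.934]
contact_force: [-0.2, -0.5, 0.3]
gripper_width: 0.0006
finger_force: 0.0
```

Request:
move_arm(moves=[[0,0,0,0,0],[0,0,0,0,0],[0,0,0,0,0],[0,0,0,0,0],[0,0,0,0,0],[0,0,0,0,0],[0,0,0,0,0],[0,0,0,0,0],[0,0,0,0,0],[0,0,0,0,0]])

```text
clock: 17.52
eef_pos: [0.4249, 0.2538, 0.0616]
tcp_rot: [-3.142, -0.0, -2.934]
contact_force: [0.2, -0.9, -0.4]
gripper_width: 0.0004
finger_force: 0.0
```

Request:
move_arm(moves=[[0,0,-30,0,0],[0,0,-70,0,0],[0,0,-120,0,0],[0,0,-150,0,0],[0,0,-150,0,0],[0,0,-150,0,0],[0,0,-150,0,0],[0,0,-150,0,0]])

```text
clock: 18.52
eef_pos: [0.4247, 0.2535, 0.2107]
tcp_rot: [-3.141, -0.001, -2.934]
contact_force: [0.1, -0.4, 1.1]
gripper_width: 0.0007
finger_force: 0.0
```

```bash
python3 -c "
from rig import bot
print(bot.sign_off())"
```

```text
the job is handed in; nothing more can be done
None
```

I pressed the open flask's hotplate button fully down and released it, held the fingertips over the open flask's mouth and then the larger stopper for over two seconds each, and handed the job in at 18.5 s; no verdict was returned.

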